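Open the push-and-turn cap of the stain-remover bottle

ROBOT

A 6-joint arm with a two-finger parallel gripper is mounted at the origin on a cart in front of the work surface, level with it; the furniture and walls round the work are solid. World frame = base frame: x ahead of the robot, y to its left, z up, the work surface at z = 0. Lengths are in m, angles in degrees, forces in N, time in s.
With the tool pointing down it reaches from about 0.4 to 0.925 m from the base axis. Payload 12.5 kg.
Tool frame: the origin (TCP) lies on the centre line of the jaws, within the pads' length; the fingertips stand ahead of it and the grasp point (between the pads) lies 8 mm behind it (env.tcp_to_tips is the z of the fingertips in the tool frame, in m); z points along the fingers, y is the line along which they close (so a half turn about z gives the same grasp; the last joint's range is limited). The gripper opens to 95 mm and grips with 3 to 60 N. Pads are 20 mm wide; open, the fingers measure 119 mm over their backs; the gripper's body (75 mm by 180 mm) begins 59 mm behind the grasp point.
Start: joints at [-77.556, 28.126, 89.318, -0, 62.55, -6.05], TCP at [0.198, -0.593, 0.226] pointing down, gripper open.
Joint ranges: [-177.58, 177.58], [-47.91, 125.51], [2.72, 160], [-65.01, 245.01], [3.68, 167.84], [-153.87, 153.87]. Speed limits (degrees/s): [127.2, 127.2, 159.86, 180, 180, 180].

INTERFACE

Orientations are given as [roll, pitch, yaw] about the fixed x, y, z axes, in that order (R = Rz(yaw) Ry(pitch) Rx(roll)).
In Python, from workcell import env gives the robot as it stands.
- The arm moves only by the shell command python3 -m inch 'ROWS' [FORCE]. ROWS is JSON, a list of rows, each an object with "grip": the opening, from 0 (shut) to 1 (fully open); "xyz": the shift along the tool's x, y, z in units of 25 mm (1.0 is 25 mm), a list of three; "spin": the turn about the tool's z in units of 8 degrees (1.0 is 8 degrees). A call has 1 to 5 rows; each row is the pose to reach, as a shift and turn from the pose commanded when the call began, along the tool's axes at that moment; what a row does not reach only later rows make up. A row lasts 1/10 s, in which the tool goes at most 50 mm and 8.59 degrees, less where a joint would pass 70% of its speed; a pose out of reach is approached as far as the arm can. A call with a gripper value outside its range is refused whole. The fingers move at their own pace and stop on an object; FORCE is the grip in N (left out, the last holds). Time passes only in rows, so rows that repeat a pose let the fingers close. It gives the time, the measured TCP pose, the force, the opening and the grip force at its end, in the units of the state.
- env.read_state(): the state, without advancing time (a new reading comes with each control period).
- env.camera(name): name is "scene" or "top"; returns (picture, depth): 384x512x3 uint8, blue, green, red; 384x512 float32, m along the optical axis (not along the pixel's ray), 0 where there is no reading.
- env.get_calibration(name): a dict with "fx", "fy", "cx", "cy" (pixels), "k1" (the pictures are not rectified: a ray, as slopes to the right and down, at radius r is drawn at 1 + k1 r^2 times it, then the intrinsics apply), "world_to_cam" (4x4, takes a point from world to camera coordinates). Camera axes: x right, y down, z forward; pixel columns grow to the right and rows downward; lengths in m; the calibration is good to about 2 mm. A picture is of the moment at which its call begins. get_calibration takes no time and is no camera call.
- env.finish_job(): hands the job in; it is judged then, once.
The state is a dict: "clock": time; "qpos": joint angles; "joint_vel": joint speeds; "joint_torque": joint torques, N m; "eef_pos": TCP position; "ee_rot": TCP orientation; "contact_force": force on the tool from outside, world axes, zero at the start; "wrist_torque": the same for the moment, N m; "grip_width": opening from 0.0 (shut) to 1.0 (fully open); "grip_force": force on a finger pad.
Only numpy, scipy, OpenCV 4.12 (cv2) and the standard library are available. Lean on these libraries where they do the work, as an engineer would, in place of code of your own. Each camera call takes 0.05 s, during which the arm holds its last target. There are 200 camera calls.

TASK

Open the stain-remover bottle that stands in the small steel caddy on the ironing board: press its push-and-turn safety cap down gently (never with more than about 40 N), twist it counter-clockwise by about a sixth of a turn until it is free, and lift it off. Finish still holding the cap upright and still in the gripper, straight above the bottle with about 8 cm of air between them. Leave the bottle standing in its caddy and do not disturb the things around it.

Things in the scene. Friction and masses are not known exactly. Their poses are not given: they have to be found in the camera images.
- bottle: Loose white square plastic bottle, about 0.5 kg, body 76x76 mm and 90 mm high, sloping shoulder to z = 101 mm, then a round neck 30 mm across, rim at z = 134 mm. Stands upright in the caddy with 1.5 mm play each side, so it cannot turn. Origin at the centre of its underside, z up. Three bayonet lugs round the neck hold the cap.
- cap: Loose grey ribbed round safety cap on the bottle, 52 mm across, 34 mm high, 30 g, a low raised bar on top along its x axis. Origin on its axis at the lower edge of its skirt, z up: 112 mm above the bottle's origin when locked, with 11 mm of clear height below the skirt. Locked, its x axis is within 0.05 rad of the bottle's. A grip of 30 to 60 N round the skirt turns it.
- cap_top (a point): Centre of the cap's flat top, 34 mm above its origin. Locked, the cap cannot be pulled off or turned over 0.2 rad. Pushed down 3.5 to 6 mm (at 6 it meets the neck's rim) it turns counter-clockwise seen from above. Turned 0.8 to 1.3 rad (best 1.05; an end stop follows at about 1.36) it is free: let up, it rises some 3 mm above its locked height and lifts straight off. Clockwise is blocked.
- neck_rim (a point): Centre of the rim of the bottle's neck, 134 mm above the bottle's origin, hidden in the cap at the start.
- seal (a joint): Spring-loaded sealing disc in the bottle's neck, under the cap: how far the cap has pushed it down, m. 0 with the cap locked at rest; about 0.006 when fully pressed; -0.0035 with no cap. The spring pushes the cap up with about 4 N at 0 and 11.5 N at 0.006 (1.2 N per mm).
- caddy: Fixed square sheet-steel caddy on the ironing board, base plate 100x124x4 mm, walls 55 mm high, 87 mm outside, 79 mm inside. Origin at the centre of its underside, on the work surface, z up; the bottle's underside stands 12 mm above it. (About the room: a thin fixed chain hangs from the ceiling beside the robot, its lower end at x 0.09, y 0.20, z 0.785 m; keep the elbow clear of it.)
- pad: Soft 78x78x8 mm foam-rubber pad on the caddy's floor, on which the bottle stands; it gives by about 1 mm for 10 N; the press on the bottle and its weight (about 5 N) pass through it. Origin at the centre of its underside.
- jar: Bystander, loose: white lidded jar, 70 mm across, 57 mm high. Origin at the centre of its underside. Do not move it.
- carton: Bystander, loose: small cardboard box, 45x70x33 mm. Origin at the centre of its underside. Do not move it.
- reel: Bystander, loose: reel of thread, 35 mm across, 46 mm high. Origin at the centre of its underside. Do not move it.
- spray_can: Bystander, loose: aerosol can, 52 mm across, 187 mm high. Origin at the centre of its underside. Do not move it.
- trigger_bottle: Bystander, loose: bottle with trigger sprayer, 61x127x242 mm. Origin at the centre of its underside. Do not move it.
- tape_roll: Bystander, loose: roll of masking tape lying flat, 100 mm across, 25 mm high. Origin at the centre of its underside. Do not move it.
Mind the look-alikes: they are no part of the job. Leave any purple look-alike of the cap alone. Leave any yellow look-alike of the bottle alone.

How it is judged:
By the outcome, as a careful person would: the job done as asked, in the order asked, and still so for the second after the job is handed in, while the arm keeps its last pose, push and grip.
It also fails if it takes over 38 s, if anything falls off the work surface, if the arm or the gripper's body presses on something with over 40 N, if the wrist force passes 120 N, or if a joint passes its speed limit or range.

## Working session

There is one attempt and no reset: what is moved stays moved. The work goes in short steps, Python scripts to look and compute and a shell command to move; the robot and the scene stay as the last step left them, time stands still between calls to the robot, and variables do not carry over. Pictures are saved under pics/ and viewed, at most 10 in all, crops included, and the job is handed in when it is done.

```bash
mkdir -p pics; ls; cat > h.py <<'E'
import numpy as np, cv2
from workcell import env
def pts(name, d):
    c=env.get_calibration(name); h,w=d.shape
    v,u=np.mgrid[0:h,0:w].astype(float)
    K=np.array([[c['fx'],0,c['cx']],[0,c['fy'],c['cy']],[0,0,1]])
    xd=(u-c['cx'])/c['fx']; yd=(v-c['cy'])/c['fy']; x,y=xd.copy(),yd.copy()
    for _ in range(10):
        s=1+c['k1']*(x*x+y*y); x,y=xd/s,yd/s
    P=np.stack([x*d,y*d,d],-1); T=np.array(c['world_to_cam'])
    return (P-T[:3,3])@T[:3,:3]
E
python3 - <<'E'
from h import *
for n in('scene','top'):
    im,d=env.camera(n); cv2.imwrite(f'pics/{n}0.png',im); np.savez(f'{n}0.npz',im=im,d=d)
print(env.read_state(), env.tcp_to_tips)
E
```

```text
pics
{'clock': 0.1, 'qpos': array([-7.75562690e+01,  2.81592539e+01,  8.93478504e+01,  5.97221781e-04,
        6.25509082e+01, -6.05081812e+00]), 'joint_vel': array([ 0.10734481, -0.11656321, -0.03717482,  0.07102548,  0.02317777,
       -0.01696007]), 'joint_torque': array([ 2.64381422e-03, -6.13622904e+01, -2.58605361e+01,  6.93144067e-02,
        4.70276386e-02, -4.50230129e-05]), 'eef_pos': array([ 0.19823082, -0.59249659,  0.22512849]), 'ee_rot': array([-1.79942366e+02, -6.64188973e-03,  1.84942702e+01]), 'contact_force': array([-0.71724024, -0.75089109,  0.94937591]), 'wrist_torque': array([-0.00878151,  0.03687495, -0.01726469]), 'grip_force': 0.0, 'grip_width': 0.9964502212365335} 0.011
```

View pics/scene0.png

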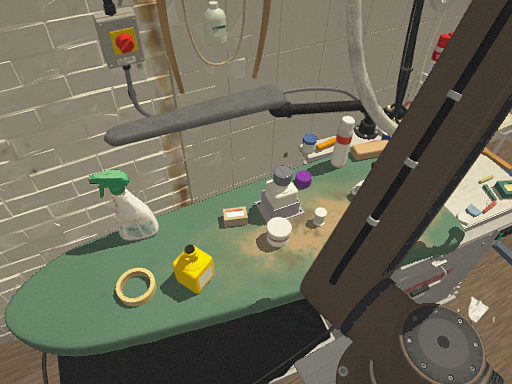

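View pics/top0.png

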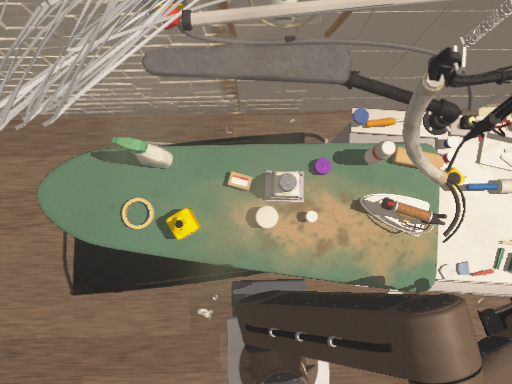

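The bottle with the grey cap is at top (288,181) and scene (282,173). The purple cap is at top (322,166), the jar at (266,216), the reel at (311,216) and the carton at (239,180). Next I'll measure the cap and bottle.

```bash
python3 - <<'E'
from h import *
for n,(u0,u1,v0,v1) in dict(top=(255,335,155,232),scene=(215,345,150,260)).items():
    f=np.load(n+'0.npz'); im,d=f['im'],f['d']; P=pts(n,d)
    box=np.zeros(d.shape,bool); box[v0:v1,u0:u1]=1
    s=box&(d>0)&(P[...,2]>0.15)&(P[...,2]<0.175)
    nn,lab,st,ce=cv2.connectedComponentsWithStats(s.astype(np.uint8))
    for i in range(1,nn):
        if st[i,4]>15:
            m=lab==i; Q=P[m]; (c,r)=cv2.minEnclosingCircle(Q[:,:2].astype(np.float32))
            print(n,'cap-top?',st[i],ce[i],np.median(Q,0),c,r,np.percentile(Q[:,2],[5,50,95]))
    # lower heights: bottle shoulder, caddy walls
    for lo,hi,t in((0.09,0.12,'shoulder'),(0.045,0.065,'walls'),(0.02,0.06,'low')):
        s=box&(d>0)&(P[...,2]>lo)&(P[...,2]<hi)
        nn,lab,st,ce=cv2.connectedComponentsWithStats(s.astype(np.uint8))
        for i in range(1,nn):
            if st[i,4]>25:
                Q=P[lab==i]; rr=cv2.minAreaRect(Q[:,:2].astype(np.float32)); print(n,t,st[i],rr,np.median(Q,0))
    cv2.imwrite(f'pics/{n}0c.png',cv2.resize(im[v0:v1,u0:u1],None,fx=6,fy=6,interpolation=cv2.INTER_CUBIC)[:600,:800])
f=np.load('top0.npz');P=pts('top',f['d'])
for u,v in((250,65),(160,60),(380,152),(140,150),(322,166),(266,216),(311,216),(239,180),(430,120)): print((u,v),P[v,u].round(3))
for n in('top','scene'):
    c=env.get_calibration(n);T=np.array(c['world_to_cam']);print(n,(-T[:3,:3].T@T[:3,3]).round(3))
E
```

```text
top cap-top? [279 173  19  18 254] [288.03937008 181.57874016] [ 0.56373566 -0.03611847  0.15817282] (0.5651317238807678, -0.036739859730005264) 0.0264483243227005 [0.15258874 0.15817282 0.16210643]
top shoulder [274 171  26  26 344] ((0.5648891925811768, -0.03660071641206741), (0.0760275200009346, 0.07602041959762573), 86.97864532470703) [ 0.55403591 -0.02748582  0.10055691]
top walls [272 171  28  28  97] ((0.5651501417160034, -0.036228395998477936), (0.08455345779657364, 0.08525942265987396), 88.40970611572266) [ 0.53012233 -0.00561536  0.05332254]
top walls [256 206  23  22 399] ((0.4670337736606598, 0.02386467531323433), (0.06823122501373291, 0.06484372168779373), 88.72462463378906) [0.46770928 0.02397978 0.0565592 ]
top walls [306 211  11  11  56] ((0.46525508165359497, -0.11332587152719498), (0.02942837029695511, 0.03206202760338783), 16.718120574951172) [ 0.46244125 -0.11290746  0.04718813]
top low [314 158  17  16 220] ((0.6243751645088196, -0.15562273561954498), (0.05081180855631828, 0.048533178865909576), 82.45093536376953) [ 0.62533708 -0.15523625  0.03357766]
top low [27
[... 2138 characters left out ...]
6638]
scene low [223 206  25  17 334] ((0.581149697303772, 0.10532087087631226), (0.07023207098245621, 0.047868043184280396), 74.5362319946289) [0.57749442 0.1068178  0.03115075]
scene low [315 208  12  14 141] ((0.46225085854530334, -0.11614122241735458), (0.03286481648683548, 0.03285973146557808), 59.730037689208984) [ 0.45914542 -0.11305286  0.04397534]
(250, 65) [0.906 0.066 0.175]
(160, 60) [0.925 0.326 0.178]
(380, 152) [ 0.643 -0.304  0.169]
(140, 150) [0.655 0.373 0.228]
(322, 166) [ 0.623 -0.155  0.033]
(266, 216) [0.469 0.027 0.058]
(311, 216) [ 0.465 -0.114  0.042]
(239, 180) [0.584 0.108 0.041]
(430, 120) [ 0.772 -0.525 -0.006]
top [0.446 0.07  1.495]
scene [-0.038  0.369  0.853]
```

View pics/top0c.png

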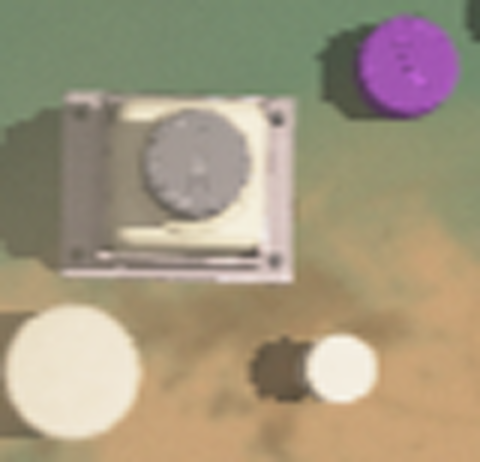

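```bash

python3 -m inch '[{"grip":1,"xyz":[0.5,-0.4,0],"spin":0},{"grip":1,"xyz":[1.5,-1.2,0],"spin":0},{"grip":1,"xyz":[2.5,-2,0],"spin":0},{"grip":1,"xyz":[3.5,-2.8,0],"spin":0},{"grip":1,"xyz":[4.5,-3.55,0],"spin":0}]' 45
python3 -m inch '[{"grip":1,"xyz":[1,-0.8,0],"spin":0},{"grip":1,"xyz":[2,-1.6,0],"spin":0},{"grip":1,"xyz":[3,-2.4,0],"spin":0},{"grip":1,"xyz":[4,-3.2,0],"spin":0},{"grip":1,"xyz":[5,-3.95,0],"spin":0}]'
```

```text
clock: 0.6
eef_pos: [0.2776, -0.4706, 0.2256]
ee_rot: [-180.0, -0.0, 18.5]
contact_force: [-0.8, -0.1, -1.1]
grip_width: 1.002
grip_force: 0.0
clock: 1.1
eef_pos: [0.3645, -0.3372, 0.2256]
ee_rot: [-180.0, -0.0, 18.5]
contact_force: [0.8, -0.3, -0.5]
grip_width: 0.998
grip_force: 0.0
```

```bash

python3 -m inch '[{"grip":1,"xyz":[1.2,-0.95,0],"spin":0},{"grip":1,"xyz":[2.4,-1.9,0],"spin":0},{"grip":1,"xyz":[3.6,-2.85,0],"spin":0},{"grip":1,"xyz":[4.8,-3.8,0],"spin":0},{"grip":1,"xyz":[6,-4.7,0],"spin":0}]'
python3 -m inch '[{"grip":1,"xyz":[1.4,-1.1,0],"spin":0},{"grip":1,"xyz":[2.8,-2.2,0],"spin":0},{"grip":1,"xyz":[4,-3.2,0],"spin":0},{"grip":1,"xyz":[5,-3.9,0],"spin":0},{"grip":1,"xyz":[5.4,-4.25,0],"spin":0}]'
python3 -m inch '[{"grip":1,"xyz":[0,0,0],"spin":0},{"grip":1,"xyz":[0,0,0],"spin":0},{"grip":1,"xyz":[0,0,0],"spin":0}]'
python3 - <<'E'
from h import *
print(env.read_state()['qpos'].round(1))
for n,(u0,u1,v0,v1) in dict(scene=(225,355,110,210)).items():
    im,d=env.camera(n)
    cv2.imwrite(f'pics/{n}1c.png',cv2.resize(im[v0:v1,u0:u1],None,fx=6,fy=6,interpolation=cv2.INTER_CUBIC))
E
```

```text
clock: 1.6
eef_pos: [0.4692, -0.178, 0.2257]
ee_rot: [-180.0, 0.0, 18.5]
contact_force: [0.9, -0.5, -0.2]
grip_width: 1.0
grip_force: 0.0
clock: 2.1
eef_pos: [0.5638, -0.0341, 0.2254]
ee_rot: [-180.0, 0.0, 18.6]
contact_force: [0.4, -0.3, 0.8]
grip_width: 0.998
grip_force: 0.0
clock: 2.4
eef_pos: [0.5626, -0.0379, 0.2257]
ee_rot: [180.0, 0.0, 18.4]
contact_force: [0.6, 1.3, 0.8]
grip_width: 1.0
grip_force: 0.0
[-10.6  23.2  98.   -0.   58.8  61. ]
```

View pics/scene1c.png

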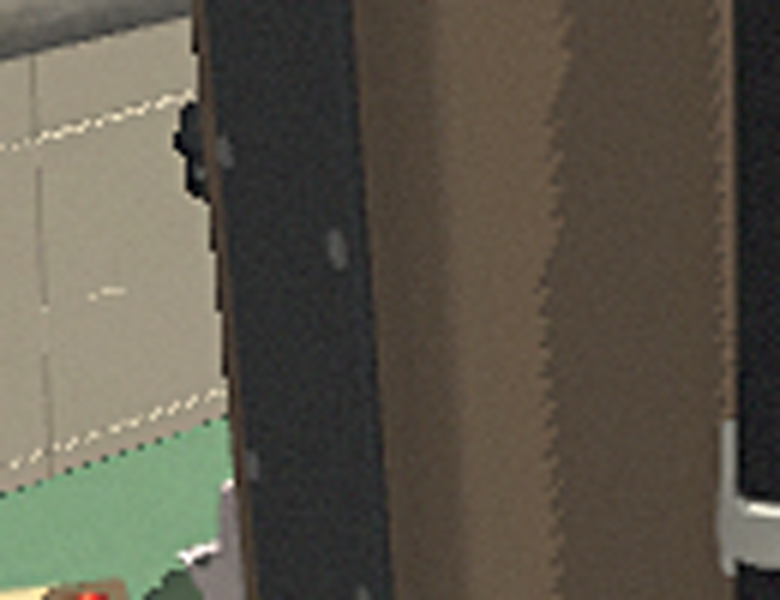

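The arm hides the cap in this view, with only the caddy corner visible at crop (210,560). I'll descend on the measured position.

```bash

python3 -m inch '[{"grip":1,"xyz":[0.05,-0.05,0.5],"spin":0},{"grip":1,"xyz":[0.05,-0.05,1.2],"spin":0},{"grip":1,"xyz":[0.05,-0.05,2.0],"spin":0},{"grip":1,"xyz":[0.05,-0.05,2.7],"spin":0},{"grip":1,"xyz":[0.05,-0.05,3.2],"spin":0}]'
python3 -m inch '[{"grip":1,"xyz":[0,0,0.2],"spin":0},{"grip":1,"xyz":[0,0,0.35],"spin":0},{"grip":1,"xyz":[0,0,0.35],"spin":0},{"grip":1,"xyz":[0,0,0.35],"spin":0}]'
python3 -m inch '[{"grip":0.62,"xyz":[0,0,0],"spin":0},{"grip":0.6,"xyz":[0,0,0],"spin":0},{"grip":0.58,"xyz":[0,0,0],"spin":0},{"grip":0.56,"xyz":[0,0,0],"spin":0},{"grip":0.55,"xyz":[0,0,0],"spin":0}]' 10
```

```text
clock: 2.95
eef_pos: [0.5634, -0.0358, 0.1438]
ee_rot: [-180.0, 0.1, 18.4]
contact_force: [-0.4, -0.6, 1.3]
grip_width: 1.001
grip_force: 0.0
clock: 3.35
eef_pos: [0.5644, -0.0355, 0.1374]
ee_rot: [180.0, -0.0, 18.5]
contact_force: [-0.4, -0.4, -0.2]
grip_width: 0.999
grip_force: 0.0
clock: 3.85
eef_pos: [0.5641, -0.0354, 0.1369]
ee_rot: [180.0, -0.0, 18.5]
contact_force: [-0.0, 0.9, 0.2]
grip_width: 0.636
grip_force: 0.0
```

```bash

python3 -m inch '[{"grip":0.5,"xyz":[0,0,0],"spin":0},{"grip":0.5,"xyz":[0,0,0],"spin":0},{"grip":0.5,"xyz":[0,0,0],"spin":0},{"grip":0.5,"xyz":[0,0,0],"spin":0},{"grip":0.5,"xyz":[0,0,0],"spin":0}]' 10
python3 -m inch '[{"grip":0.4,"xyz":[0,0,0],"spin":0},{"grip":0.4,"xyz":[0,0,0],"spin":0},{"grip":0.4,"xyz":[0,0,0],"spin":0},{"grip":0.4,"xyz":[0,0,0],"spin":0},{"grip":0.4,"xyz":[0,0,0],"spin":0}]' 50
```

```text
clock: 4.35
eef_pos: [0.5642, -0.0354, 0.1369]
ee_rot: [180.0, -0.0, 18.5]
contact_force: [-0.6, -0.6, 1.0]
grip_width: 0.541
grip_force: 10.0
clock: 4.85
eef_pos: [0.5642, -0.0354, 0.1369]
ee_rot: [180.0, -0.0, 18.5]
contact_force: [0.0, -0.8, 0.4]
grip_width: 0.541
grip_force: 50.0
```

```bash

python3 -m inch '[{"grip":0.4,"xyz":[0,0,0.04],"spin":0},{"grip":0.4,"xyz":[0,0,0.08],"spin":0},{"grip":0.4,"xyz":[0,0,0.12],"spin":0},{"grip":0.4,"xyz":[0,0,0.12],"spin":0},{"grip":0.4,"xyz":[0,0,0.12],"spin":0}]'
python3 -m inch '[{"grip":0.4,"xyz":[0,0,0.04],"spin":0},{"grip":0.4,"xyz":[0,0,0.08],"spin":0},{"grip":0.4,"xyz":[0,0,0.08],"spin":0},{"grip":0.4,"xyz":[0,0,0.08],"spin":0}]'
```

```text
clock: 5.35
eef_pos: [0.5644, -0.0354, 0.1343]
ee_rot: [180.0, -0.0, 18.5]
contact_force: [-0.7, 0.1, 6.3]
grip_width: 0.539
grip_force: 50.0
clock: 5.75
eef_pos: [0.5644, -0.0355, 0.1324]
ee_rot: [180.0, -0.1, 18.5]
contact_force: [-0.4, -0.9, 8.1]
grip_width: 0.537
grip_force: 50.0
```

```bash

python3 -m inch '[{"grip":0.4,"xyz":[0,0,0.04],"spin":0},{"grip":0.4,"xyz":[0,0,0.07],"spin":0},{"grip":0.4,"xyz":[0,0,0.07],"spin":0},{"grip":0.4,"xyz":[0,0,0.07],"spin":0}]'
python3 -m inch '[{"grip":0.4,"xyz":[0,0,0],"spin":-0.2},{"grip":0.4,"xyz":[0,0,0],"spin":-0.5},{"grip":0.4,"xyz":[0,0,0],"spin":-0.8},{"grip":0.4,"xyz":[0,0,0],"spin":-1.1},{"grip":0.4,"xyz":[0,0,0],"spin":-1.4}]'
python3 -c "from h import *;print(env.read_state()['wrist_torque'])"
```

```text
clock: 6.15
eef_pos: [0.5645, -0.0354, 0.1308]
ee_rot: [180.0, -0.1, 18.5]
contact_force: [-1.5, -0.8, 9.9]
grip_width: 0.536
grip_force: 50.0
clock: 6.65
eef_pos: [0.5647, -0.0355, 0.1309]
ee_rot: [179.9, -0.1, 29.8]
contact_force: [0.2, -0.0, 9.5]
grip_width: 0.535
grip_force: 50.0
[-0.03934314  0.02856623 -0.04414324]
```

```bash

python3 -m inch '[{"grip":0.4,"xyz":[0,0,0],"spin":-0.3},{"grip":0.4,"xyz":[0,0,0],"spin":-0.6},{"grip":0.4,"xyz":[0,0,0],"spin":-0.9},{"grip":0.4,"xyz":[0,0,0],"spin":-1.2},{"grip":0.4,"xyz":[0,0,0],"spin":-1.5}]'
python3 -c "from h import *;print(env.read_state()['wrist_torque'])"
```

```text
clock: 7.15
eef_pos: [0.5647, -0.0354, 0.1309]
ee_rot: [179.9, -0.1, 41.8]
contact_force: [-1.0, -0.5, 9.6]
grip_width: 0.535
grip_force: 50.0
[-0.05542945  0.02627921  0.0140142 ]
```

```bash

python3 -m inch '[{"grip":0.4,"xyz":[0,0,0],"spin":-0.4},{"grip":0.4,"xyz":[0,0,0],"spin":-0.8},{"grip":0.4,"xyz":[0,0,0],"spin":-1.2},{"grip":0.4,"xyz":[0,0,0],"spin":-1.6},{"grip":0.4,"xyz":[0,0,0],"spin":-2.0}]'
python3 -c "from h import *;print(env.read_state()['wrist_torque'])"
python3 -m inch '[{"grip":0.4,"xyz":[0,0,0],"spin":-0.6},{"grip":0.4,"xyz":[0,0,0],"spin":-1.2},{"grip":0.4,"xyz":[0,0,0],"spin":-1.9},{"grip":0.4,"xyz":[0,0,0],"spin":-2.6},{"grip":0.4,"xyz":[0,0,0],"spin":-2.6}]'
python3 -c "from h import *;print(env.read_state()['wrist_torque'])"
```

```text
clock: 7.65
eef_pos: [0.5647, -0.0354, 0.131]
ee_rot: [179.9, -0.0, 57.8]
contact_force: [-0.4, -0.3, 9.2]
grip_width: 0.537
grip_force: 50.0
[-0.05238028 -0.02870226 -0.0320801 ]
clock: 8.15
eef_pos: [0.5648, -0.0354, 0.1309]
ee_rot: [179.9, -0.0, 78.7]
contact_force: [0.3, -0.6, 10.4]
grip_width: 0.536
grip_force: 50.0
[-0.04311563 -0.08971939  0.01668069]
```

```bash

python3 -m inch '[{"grip":0.4,"xyz":[0,0,0],"spin":0},{"grip":0.4,"xyz":[0,0,-0.06],"spin":0},{"grip":0.4,"xyz":[0,0,-0.12],"spin":0},{"grip":0.4,"xyz":[0,0,-0.18],"spin":0},{"grip":0.4,"xyz":[0,0,-0.24],"spin":0}]'
python3 -m inch '[{"grip":0.4,"xyz":[0,0,-0.06],"spin":0},{"grip":0.4,"xyz":[0,0,-0.12],"spin":0},{"grip":0.4,"xyz":[0,0,-0.15],"spin":0},{"grip":0.4,"xyz":[0,0,-0.15],"spin":0}]'
```

```text
clock: 8.65
eef_pos: [0.5645, -0.0354, 0.1365]
ee_rot: [179.9, -0.0, 78.5]
contact_force: [0.5, -0.3, 4.4]
grip_width: 0.536
grip_force: 50.0
clock: 9.05
eef_pos: [0.564, -0.0354, 0.1397]
ee_rot: [-180.0, 0.0, 78.5]
contact_force: [1.0, -1.1, 0.6]
grip_width: 0.538
grip_force: 50.0
```

```bash

python3 -m inch '[{"grip":0.4,"xyz":[0,0,-0.1],"spin":0},{"grip":0.4,"xyz":[0,0,-0.2],"spin":0},{"grip":0.4,"xyz":[0,0,-0.3],"spin":0},{"grip":0.4,"xyz":[0,0,-0.4],"spin":0},{"grip":0.4,"xyz":[0,0,-0.5],"spin":0}]'
python3 -m inch '[{"grip":0.4,"xyz":[0,0,-0.15],"spin":0},{"grip":0.4,"xyz":[0,0,-0.3],"spin":0},{"grip":0.4,"xyz":[0,0,-0.5],"spin":0},{"grip":0.4,"xyz":[0,0,-0.7],"spin":0},{"grip":0.4,"xyz":[0,0,-0.9],"spin":0}]'
python3 -m inch '[{"grip":0.4,"xyz":[0,0,-0.3],"spin":0},{"grip":0.4,"xyz":[0,0,-0.7],"spin":0},{"grip":0.4,"xyz":[0,0,-1.1],"spin":0},{"grip":0.4,"xyz":[0,0,-1.5],"spin":0},{"grip":0.4,"xyz":[0,0,-1.8],"spin":0}]'
python3 -m inch '[{"grip":0.4,"xyz":[0,0,-0.25],"spin":0},{"grip":0.4,"xyz":[0,0,-0.5],"spin":0},{"grip":0.4,"xyz":[0,0,-0.7],"spin":0},{"grip":0.4,"xyz":[0,0,-0.77],"spin":0},{"grip":0.4,"xyz":[0,0,-0.77],"spin":0}]'
python3 -m inch '[{"grip":0.4,"xyz":[0,0,0],"spin":0},{"grip":0.4,"xyz":[0,0,0],"spin":0},{"grip":0.4,"xyz":[0,0,0],"spin":0}]'
python3 - <<'E'
from h import *
for n,(u0,u1,v0,v1) in dict(scene=(215,345,130,230),top=(220,350,120,220)).items():
    im,d=env.camera(n); np.savez(n+'2.npz',im=im,d=d)
    cv2.imwrite(f'pics/{n}2c.png',cv2.resize(im[v0:v1,u0:u1],None,fx=6,fy=6,interpolation=cv2.INTER_CUBIC))
E
```

```text
clock: 9.55
eef_pos: [0.564, -0.0353, 0.1526]
ee_rot: [-180.0, 0.0, 78.5]
contact_force: [0.1, -0.1, 0.3]
grip_width: 0.538
grip_force: 50.0
clock: 10.05
eef_pos: [0.5642, -0.0354, 0.1754]
ee_rot: [180.0, 0.0, 78.5]
contact_force: [-0.6, -0.1, 0.5]
grip_width: 0.536
grip_force: 50.0
clock: 10.55
eef_pos: [0.5643, -0.0354, 0.2211]
ee_rot: [179.9, 0.0, 78.5]
contact_force: [-0.1, 0.3, -0.5]
grip_width: 0.537
grip_force: 50.0
clock: 11.05
eef_pos: [0.5642, -0.0354, 0.2392]
ee_rot: [180.0, 0.0, 78.5]
contact_force: [0.0, 0.1, -0.5]
grip_width: 0.538
grip_force: 50.0
clock: 11.35
eef_pos: [0.5641, -0.0354, 0.2389]
ee_rot: [-180.0, 0.0, 78.5]
contact_force: [-0.9, -0.1, -0.6]
grip_width: 0.539
grip_force: 50.0
```

View pics/scene2c.png

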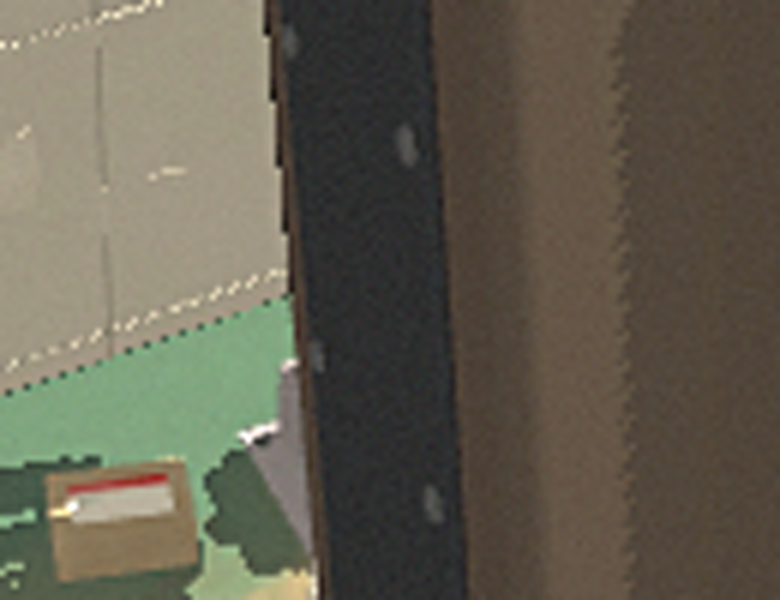

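View pics/top2c.png

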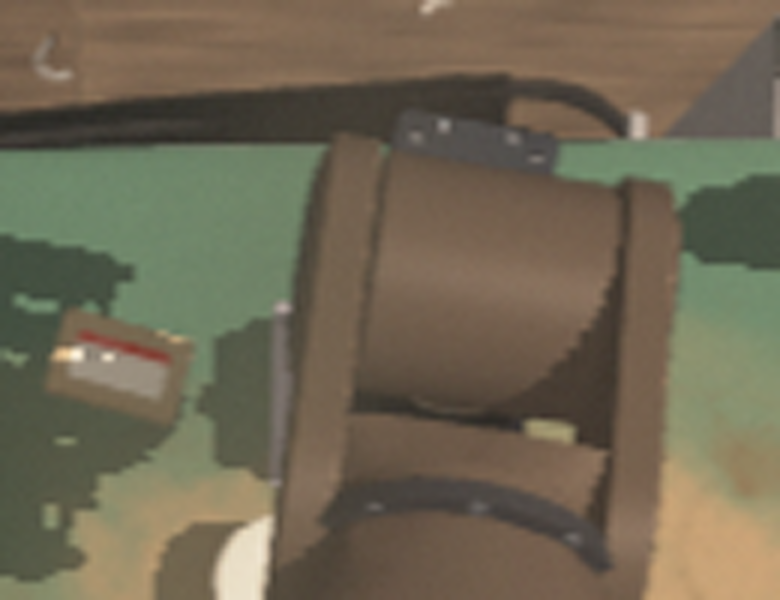

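The arm hides the cap and bottle in both views. The carton, caddy edge and jar look undisturbed. I'll check the pale patch at top (312,192) by depth.

```bash
python3 - <<'E'
from h import *
f=np.load('top2.npz');P=pts('top',f['d'])
for v in(191,192,193): print([ (P[v,u].round(3).tolist(),f['im'][v,u].tolist()) for u in(308,311,314)])
f0=np.load('top0.npz')
print(f0['im'][192,308:316].tolist()); print(env.read_state()['contact_force'])
E
```

```text
[([0.547, -0.113, -0.004], [103, 137, 149]), ([0.546, -0.122, 0.001], [109, 146, 155]), ([0.546, -0.132, 0.001], [108, 143, 152])]
[([0.543, -0.112, -0.0], [94, 123, 139]), ([0.543, -0.122, -0.001], [111, 150, 161]), ([0.543, -0.131, 0.001], [113, 151, 162])]
[([0.504, -0.041, 0.581], [78, 97, 116]), ([0.503, -0.047, 0.581], [86, 111, 128]), ([0.54, -0.131, -0.0], [102, 136, 151])]
[[112, 150, 163], [112, 150, 163], [111, 149, 161], [114, 151, 162], [115, 153, 165], [115, 153, 166], [116, 153, 163], [116, 152, 163]]
[ 0.51915059 -0.24592165 -0.36528141]
```

That patch is only the board surface. The grip width still matches the cap, and the wrist feels no bottle weight, so I'll hand in.

```bash
python3 -c "
from workcell import env
print(env.finish_job())"
```

```text
the job is handed in; nothing more can be done
None
```

The job is handed in at about 11.5 s: I pressed the cap at about 10 N, turned it 60° counter-clockwise and lifted it, and the gripper holds it about 8 cm above the bottle; the arm hid cap and bottle from both cameras, so this rests on pose, grip and force readings.

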